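# Shift the bench gearbox into its third gear

## Task

The small green gearbox on the bench has a gear lever in an H-shaped gate, and the lever stands somewhere in the left-hand lane. With the fingertips only, gently push the lever into the cross channel, push it across to the right without letting it slip into either middle slot, then push it fully home forward (away from the robot) into the third slot, the right-hand one marked with three red dots, and let go. Do not pinch or force the lever, and leave the glue bottle, the sanding block and the marker where they are.

Things in the scene. Friction and masses are not known exactly. Their poses are not given: they have to be found in the camera images.
- gearbox: green gearbox bolted down, foot 112 x 116 x 12, housing 90 x 96 mm, aluminium gate plate on top (85 x 91 mm, upper face 110 mm above the bench). Origin: centre of its underside. x axis forward (away from the robot, yaw at most 0.35 rad), y left. Over 35 N on it or its lever is too much. A solid white socket strip hangs at world x 0.24, y -0.27, z 0.54 to 0.74 m: keep the arm clear of it.
- gate (a point): centre of the gate plate's upper face. The cross channel runs along gearbox y through here; three lanes along x cross it, 22 mm apart at the plate: left, middle, right. Each has a slot forward and one backward of the channel, 15 mm wide. Tongues with round noses between the slots really block the lever.
- third_slot (a point): point on the gate plate's upper face at the forward end of the third slot: right-hand lane, 24 mm forward and 22 mm to the right of the gate centre. Beyond it are three red dots; beyond the first (left) and second (middle) forward slots one and two black dots.
- pivot (a point): point about which the lever tilts, inside the gearbox, 35 mm above its origin on its z axis. With a = lever_across and f = lever_forward the knob lies, in gearbox axes, at pivot + 145 mm * (sin f, -cos f sin a, cos f cos a).
- knob (a point): centre of the round black lever knob, 35 mm across here, narrowing above and below; it reaches from 28 mm below to 18 mm above this point along the lever, 145 mm from the pivot, about 0.17 m above the bench. Below it is a steel stem of 10 mm diameter.
- lever_across (a joint): sideways tilt of the lever, rad, positive to the right (gearbox -y). Left lane -0.304, middle lane 0, right lane +0.304, each with about 0.035 play. The lever begins in the left lane.
- lever_forward (a joint): forward tilt of the lever, rad, positive forward (gearbox +x). 0: middle of the cross channel; the lever moves across only within about 0.05 of 0. The side slots end at about +0.29 and -0.29. Begins anywhere from -0.27 to 0.27. No springs: in any direction the lever moves when the knob is pushed with about 3 N and stays where it is left.
- glue_small: small yellow glue bottle with a red cap, 49 x 47 x 126 mm, loose, stands to the right of the gearbox; origin under its centre; leave it alone
- sanding_block: brown sanding block, 66 x 117 x 32 mm, loose, in front of the gearbox (robot side); origin under its centre; leave it alone
- marker: white marker pen with a black cap, 132 mm long, 17 mm thick, loose, in front of the gearbox to the right; origin under its centre, lies along its y axis; leave it alone

How it is judged:
By the outcome, as a careful person would: the job done as asked, in the order asked, and still so for the second after the job is handed in, with the robot touching nothing.
It also fails if it takes over 64 s, if anything falls off the work surface, if the arm or the gripper's body presses on something with over 40 N, if the wrist force passes 120 N, or if a joint passes its speed limit or range.

## Robot

A 7-joint arm with a two-finger parallel gripper is mounted at the origin on the work surface; the furniture and walls round the work are solid. World frame = base frame: x ahead of the robot, y to its left, z up, the work surface at z = 0. Lengths are in mm, angles in rad, forces in N, time in s.
With the tool pointing down it reaches from about 400 to 875 mm from the base axis. Payload 4.4 kg.
Tool frame: the origin (TCP) lies on the centre line of the jaws, within the pads' length; the fingertips stand 11 mm ahead of it and the grasp point (between the pads) lies 8 mm behind it (ctrl.tips_ahead is the distance from the TCP to the fingertips, in mm); z points along the fingers, y is the line along which they close (so a half turn about z gives the same grasp; the last joint's range is limited). The gripper opens to 85 mm and grips with 20 to 120 N. Pads are 22 mm wide; open, the fingers measure 114 mm over their backs; the gripper's body (76 mm by 85 mm) begins 54 mm behind the grasp point. The pads swing forward as they close: fully open they stand 13 mm farther back than shut.
Start: joints at [1.039, 0.628, 0.038, 1.517, -0.027, 0.996, -0.02], TCP at [291.967, -580.752, 242.313] pointing down, gripper open.
Joint ranges: [-3.06, 3.06], [-0.37, 2.12], [-1.25, 1.32], [0.18, 2.47], [-1.1, 4.24], [0.23, 1.98], [-2.94, 2.94]. Speed limits (rad/s): [2.57, 2.57, 3.14, 3.14, 3.14, 3.14, 3.14].

## Interface

Orientations are given as [roll, pitch, yaw] about the fixed x, y, z axes, in that order (R = Rz(yaw) Ry(pitch) Rx(roll)).
In Python, from cell import ctrl, eyes, job gives the robot as it stands. The module is installed in compiled form; this text tells all that it offers.
- The arm moves only by the tool carry_out, never from a script. Its argument "moves" is a list of rows, each an object of numbers: "tx", "ty", "tz": the shift along the tool's x, y, z as a fraction of full scale; "twist": the turn about the tool's z as a fraction of full scale; "fingers": the opening, from 0 (shut) to 1 (fully open). In form: [{"tx": .., "ty": .., "tz": .., "twist": .., "fingers": ..}, ...]. A call has 1 to 12 rows; each row shifts and turns the commanded pose from where the row before left it, along the tool's axes as they then stand; what a row does not reach is not made up. Full scale, the value 1, is 0.3 m for a shift and pi rad for a turn. A row lasts 1/8 s, in which the tool goes at most 62.5 mm and 10.7 degrees, less where a joint would pass 70% of its speed; a pose out of reach is approached as far as the arm can. A call with a number of a shift or a turn outside -1 to 1 is refused whole. A call with a gripper value outside its range is refused whole. The fingers move at their own pace and stop on an object; the grip force is fixed at half the most. Time passes only in rows, so rows that do not move let the fingers close. It gives the time, the measured TCP pose, the force, the opening and the grip force at its end, in the units of the state.
- ctrl.read_state(): the state, without advancing time (a new reading comes with each control period).
- eyes.get_image(name): name is "scene" or "top" or "wrist"; returns a dict with "color" (384x512x3 uint8, blue, green, red), "fovy" (degrees; the focal length in pixels is half the picture's height over the tangent of half this angle, whatever the lens; pixels are square), "cx", "cy" (the principal point, pixels), "world_from_camera" (4x4, takes a point from camera to world coordinates). Camera axes: x right, y up, looking along -z (the intrinsics and any distortion apply to the point x, -y, -z); pixel columns grow to the right and rows downward; lengths in mm; the calibration is good to about 2 mm. The wrist camera is an equidistant fisheye: a pixel r from the principal point sees the ray r / f radians off the axis. A picture is of the moment at which its call begins. There is no depth.
- job.finish_job(): hands the job in; it is judged then, once.
The state is a dict: "clock": time; "qpos": joint angles; "qd": joint speeds; "tau": joint torques, N m; "eef_pos": TCP position; "tool_rot": TCP orientation; "force": force on the tool from outside, world axes, zero at the start; "torque": the same for the moment, N m; "width": finger opening in mm; "gripper_force": force on a finger pad.
Only numpy, scipy, OpenCV 4.12 (cv2) and the standard library are available. Lean on these libraries where they do the work, as an engineer would, in place of code of your own. Each camera call takes 0.05 s, during which the arm holds its last target. There are 200 camera calls.

## Working session

There is one attempt and no reset: what is moved stays moved. The work goes in short steps, Python scripts to look and compute and a tool call to move; the robot and the scene stay as the last step left them, time stands still between calls to the robot, and variables do not carry over. Pictures are saved under pics/ and viewed, at most 10 in all, crops included, and the job is handed in when it is done.

Besides the shell and the picture viewer there is one more tool, called after "Request:" by a JSON object that holds its "fn" and its "kwargs", one argument or row to a line. carry_out: Moves the arm, as the interface text tells. Its arguments: {"type":"object","properties":{"moves":{"type":"array","items":{"type":"object","properties":{"tx":{"type":"number","minimum":-1,"maximum":1},"ty":{"type":"number","minimum":-1,"maximum":1},"tz":{"type":"number","minimum":-1,"maximum":1},"twist":{"type":"number","minimum":-1,"maximum":1},"fingers":{"type":"number"}}}}},"required":["moves"]}

```bash
mkdir -p pics; cat > h.py <<'E'
import numpy as np, cv2
from cell import ctrl, eyes, job
def ray(im,u,v):
    f=im["color"].shape[0]/2/np.tan(np.radians(im["fovy"])/2)
    T=np.array(im["world_from_camera"]); d=np.array([(u-im["cx"])/f,-(v-im["cy"])/f,-1.])
    d=T[:3,:3]@d; return T[:3,3],d/np.linalg.norm(d)
def onz(im,u,v,z):
    o,d=ray(im,u,v); return o+d*(z-o[2])/d[2]
def proj(im,p):
    f=im["color"].shape[0]/2/np.tan(np.radians(im["fovy"])/2)
    c=np.linalg.inv(np.array(im["world_from_camera"]))@np.r_[p,1]
    return im["cx"]+f*c[0]/-c[2], im["cy"]-f*c[1]/-c[2]
def cross(r1,r2):
    A=np.stack([r1[1],-r2[1]],1); t=np.linalg.lstsq(A,r2[0]-r1[0],rcond=None)[0]
    a=r1[0]+t[0]*r1[1]; b=r2[0]+t[1]*r2[1]; return (a+b)/2,np.linalg.norm(a-b)
E
python3 - <<'E'
from h import *
ims=[eyes.get_image(n) for n in("scene","top")]
for n,i in zip(("scene","top"),ims):
    print(n,i["fovy"],i["cx"],i["cy"],np.round(i["world_from_camera"],2).tolist()); cv2.imwrite(f"pics/{n}0.png",i["color"])
cv2.imwrite("pics/a.png",np.vstack([cv2.resize(np.hstack([i["color"] for i in ims]),(800,300))]))
s=ctrl.read_state();print({k:np.round(v,3).tolist() for k,v in s.items()})
E
```

```text
scene 44.623187829379646 249.30766223841314 185.70259315629582 [[-0.8, 0.22, -0.55, 27.59], [-0.6, -0.34, 0.73, 316.26], [-0.02, 0.91, 0.4, 478.84], [0.0, 0.0, 0.0, 1.0]]
top 43.043947755580184 261.2771716638607 189.95761630024575 [[-0.03, 0.99, -0.12, 409.96], [-1.0, -0.03, 0.01, -312.63], [0.01, 0.12, 0.99, 975.01], [0.0, 0.0, 0.0, 1.0]]
{'clock': 0.1, 'qpos': [1.039, 0.629, 0.038, 1.518, -0.027, 0.996, -0.02], 'qd': [0.001, -0.002, -0.0, -0.002, -0.001, 0.0, 0.001], 'tau': [0.002, -56.453, 1.23, -19.397, 0.011, 0.005, 0.0], 'eef_pos': [291.695, -580.251, 241.466], 'tool_rot': [-3.14, 0.0, 0.466], 'force': [0.526, -0.44, 0.131], 'torque': [0.024, -0.01, 0.03], 'gripper_force': 0.0, 'width': 85.44}
```

View pics/scene0.png

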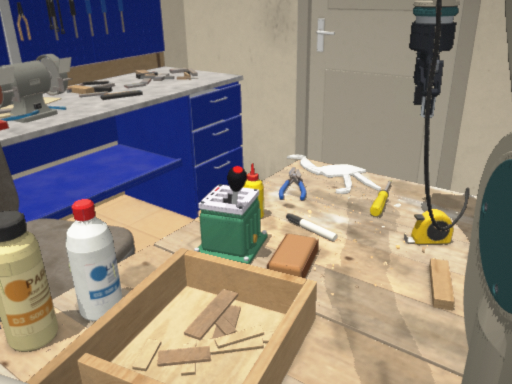

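View pics/top0.png

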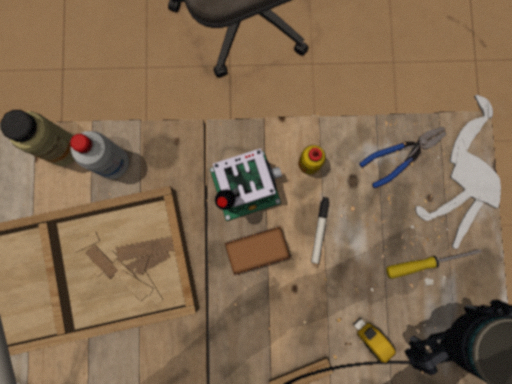

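The top view shows the gearbox at about (243,180), yawed to the left. The knob is at (224,200), in the back of the left lane. Glue is at (312,158), the block at (257,250) and the marker at (320,230). Next I'll measure them.

```bash
python3 - <<'E'
from h import *
t=eyes.get_image("top"); s=eyes.get_image("scene"); w=eyes.get_image("wrist")
cv2.imwrite("pics/w0.png",w["color"]); print(w["fovy"],w["cx"],w["cy"])
c=t["color"]; hsv=cv2.cvtColor(c,cv2.COLOR_BGR2HSV)
m=((hsv[...,1]<60)&(hsv[...,2]>130)).astype(np.uint8); m[:, :205]=0; m[:,295:]=0; m[:145]=0; m[225:]=0
m=cv2.morphologyEx(m,cv2.MORPH_CLOSE,np.ones((9,9)))
m=cv2.morphologyEx(m,cv2.MORPH_OPEN,np.ones((7,7)))
cs=max(cv2.findContours(m,0,2)[0],key=cv2.contourArea)
P=np.array([onz(t,u,v,110)[:2] for u,v in cs[:,0]],np.float32)
print("plate",cv2.minAreaRect(P))
print("corners px",cv2.boxPoints(cv2.minAreaRect(cs)).round(1).tolist())
g=((hsv[...,0]>60)&(hsv[...,0]<90)&(hsv[...,1]>100)).astype(np.uint8);g[:, :200]=0;g[:,300:]=0;g[:140]=0;g[230:]=0
gc=np.vstack(cv2.findContours(g,0,2)[0])
print("green@0-12",cv2.minAreaRect(np.array([onz(t,u,v,12)[:2] for u,v in gc[:,0]],np.float32)))
def red(im,x0,x1,y0,y1):
    h=cv2.cvtColor(im["color"],cv2.COLOR_BGR2HSV); r=((h[...,0]<8)|(h[...,0]>172))&(h[...,1]>150)&(h[...,2]>90)
    k=np.zeros_like(r);k[y0:y1,x0:x1]=1; v,u=np.nonzero(r&k); return u.mean(),v.mean(),len(u)
a=red(t,212,240,188,212); b=red(s,226,246,160,176); print(a,b)
print("knob top",cross(ray(t,*a[:2]),ray(s,*b[:2])))
for n,u,v,z in(("glue",314,155,120),("block",257,250,32),("marker",320,230,10)): print(n,onz(t,u,v,z).round())
big=cv2.resize(c[140:230,195:335],None,fx=5,fy=5,interpolation=cv2.INTER_CUBIC)
cv2.imwrite("pics/crop1.png",big)
E
```

```text
65.70646984690485 254.87853482052145 188.0359555850457
plate ((541.9130249023438, -294.7373962402344), (87.20878601074219, 101.21073150634766), 17.044801712036133)
corners px [[209.8000030517578, 163.39999389648438], [263.20001220703125, 145.60000610351562], [278.3999938964844, 191.1999969482422], [225.0, 209.0]]
green@0-12 ((535.3350830078125, -294.8320617675781), (98.14160919189453, 110.81440734863281), 16.5136661529541)
(np.float64(221.77631578947367), np.float64(201.57894736842104), 76) (np.float64(237.22727272727272), np.float64(169.37878787878788), 66)
knob top (array([ 490.88038863, -259.26711577,  184.74097678]), np.float64(0.8480991285651898))
glue [ 577. -421.  120.]
block [ 412. -315.   32.]
marker [ 448. -440.   10.]
```

View pics/crop1.png

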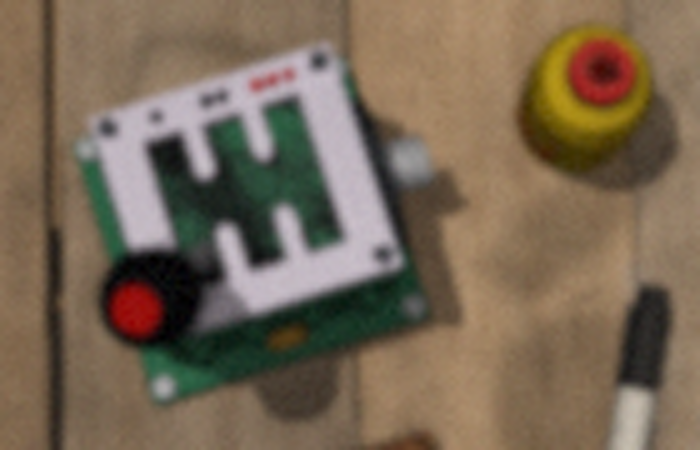

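View pics/w0.png

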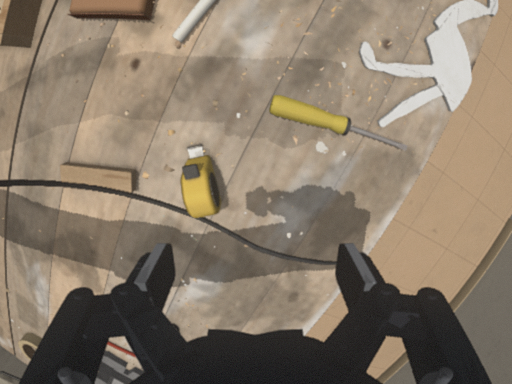

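Crop: the plate corners are TL (213,164), TR (261.6,148.4) and BR (275,193), and the knob is low-left. In the wrist view the area under the tool is clear. The strip sits inside the sweep, so I'll reach out before swinging across. I'll use those moves to fit the arm geometry as I go.

Request:
{"fn": "carry_out", "kwargs": {
  "moves": [
    {"ty":0.1,"fingers":0},
    {"ty":0.1,"fingers":0},
    {"ty":0.1,"fingers":0},
    {"fingers":0},
    {"fingers":0}
  ]
}}

```text
validation failed for argument at $.mo...
```

```bash
cat >> h.py <<'E'
def st(log=True):
    s=ctrl.read_state(); q=np.array(s["qpos"]);p=np.array(s["eef_pos"])
    print(round(s["clock"],2),"q",q.round(3).tolist(),"p",p.round(1).tolist(),"rpy",np.round(s["tool_rot"],3).tolist(),"F",np.round(s["force"],1).tolist(),s["width"])
    if log: open("log.txt","a").write(" ".join(map(str,[*q,*p]))+"\n")
    return s
E
echo "1.039 0.629 0.038 1.518 -0.027 0.996 -0.02 291.695 -580.251 241.466" > log.txt
python3 -c "
from h import *
st()
t=eyes.get_image('top')
g=onz(t,(213+275)/2,(164+193)/2,110);a=onz(t,213,164,110);b=onz(t,261.6,148.4,110);c=onz(t,275,193,110)
print('gate',g,'edges',np.linalg.norm(b-a),np.linalg.norm(c-b),'yaw',np.arctan2(*(b-c)[1::-1]),np.arctan2(-(b-a)[0]*-1,-(b-a)[1]))
print('bench far edge',onz(t,250,118,0),'right edge',onz(t,500,150,0))
"
```

```text
0.25 q [1.039, 0.629, 0.038, 1.518, -0.027, 0.996, -0.02] p [291.8, -580.5, 241.9] rpy [-3.141, 0.0, 0.466] F [1.0, 0.5, 0.3] 85.65391636154021
gate [ 539.5011046  -294.50603965  110.        ] edges 92.14528835026417 84.72573707026893 yaw 0.2598048554713125 0.2909612353249266
bench far edge [ 681.34936115 -307.38436237    0.        ] right edge [ 601.64310689 -818.10728199    0.        ]
```

Request:
{"fn": "carry_out", "kwargs": {
  "moves": [
    {"tx":0,"ty":0.1,"tz":0,"twist":0,"fingers":0},
    {"tx":0,"ty":0.1,"tz":0,"twist":0,"fingers":0},
    {"tx":0,"ty":0.1,"tz":0,"twist":0,"fingers":0},
    {"tx":0,"ty":0,"tz":0,"twist":0,"fingers":0}
  ]
}}

```text
clock: 0.8
eef_pos: [333.0, -662.2, 241.2]
tool_rot: [3.141, -0.0, 0.466]
force: [-0.4, 0.7, -0.2]
width: 12.5
gripper_force: 0.0
```

```bash
python3 -c "
from h import *
st()"
```

```text
0.8 q [1.047, 0.776, 0.041, 1.214, -0.032, 1.151, -0.015] p [333.0, -662.2, 241.2] rpy [3.141, -0.0, 0.466] F [-0.4, 0.7, -0.2] 12.543363384620864
```

Request:
{"fn": "carry_out", "kwargs": {
  "moves": [
    {"tx":-0.08,"ty":0,"tz":0,"twist":0,"fingers":0},
    {"tx":-0.08,"ty":0,"tz":0,"twist":0,"fingers":0},
    {"tx":-0.07,"ty":0,"tz":0,"twist":0,"fingers":0},
    {"tx":0,"ty":0,"tz":0,"twist":0,"fingers":0}
  ]
}}

```text
clock: 1.3
eef_pos: [266.3, -693.8, 242.7]
tool_rot: [3.142, 0.002, 0.46]
force: [-0.9, -0.8, -0.8]
width: 0.0
gripper_force: 0.0
```

```bash
python3 -c "
from h import *
s=st()
x,y,_=s['eef_pos']
a=[eyes.get_image(n) for n in('scene','top')]
for z in range(240,800,60): print(z,np.round(proj(a[0],(x,y,z))),np.round(proj(a[1],(x,y,z))))
# shoulder axis in scene
for z in (200,280,350,420): print('base',z,np.round(proj(a[0],(0,0,z))))
cv2.imwrite('pics/b.png',cv2.resize(np.hstack([i['color'][:,300:] for i in a]),None,fx=1.5,fy=1.5))
L=np.loadtxt('log.txt');print(len(L))
"
```

```text
1.3 q [1.146, 0.778, 0.041, 1.206, -0.029, 1.158, 0.077] p [266.3, -693.8, 242.7] rpy [3.142, 0.002, 0.46] F [-0.9, -0.8, -0.8] 0.02369554749929677
240 [452. 101.] [517. 342.]
300 [456.  72.] [541. 350.]
360 [461.  41.] [569. 360.]
420 [466.   8.] [604. 372.]
480 [471. -27.] [647. 388.]
540 [477. -63.] [703. 407.]
600 [ 483. -102.] [777. 433.]
660 [ 489. -143.] [880. 469.]
720 [ 496. -187.] [1034.  523.]
780 [ 503. -233.] [1290.  612.]
base 200 [560. 407.]
base 280 [591. 315.]
base 350 [624. 217.]
base 420 [665.  95.]
4
```

View pics/b.png

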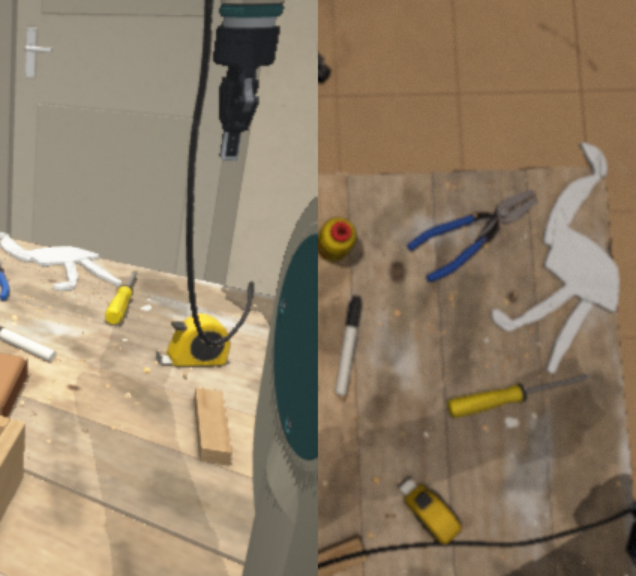

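Request:
{"fn": "carry_out", "kwargs": {
  "moves": [
    {"tx":0.01,"ty":-0.04,"tz":-0.105,"twist":0,"fingers":0},
    {"tx":0.01,"ty":-0.04,"tz":-0.105,"twist":0,"fingers":0},
    {"tx":0.01,"ty":-0.04,"tz":-0.105,"twist":0,"fingers":0},
    {"tx":0.01,"ty":-0.04,"tz":-0.105,"twist":0,"fingers":0},
    {"tx":0.01,"ty":-0.04,"tz":-0.105,"twist":0,"fingers":0},
    {"tx":0.01,"ty":-0.04,"tz":-0.105,"twist":0,"fingers":0}
  ]
}}

```text
clock: 2.15
eef_pos: [256.2, -618.4, 432.5]
tool_rot: [3.141, -0.001, 0.469]
force: [0.8, -0.5, 0.5]
width: 0.0
gripper_force: 0.0
```

```bash
cat > fit.py <<'E'
from h import *
st(); L=np.loadtxt('log.txt'); q2,q4=L[:,1],L[:,3]; r=np.hypot(L[:,7],L[:,8]); z=L[:,9]; o=np.ones_like(r); O=0*o
A=np.vstack([np.c_[np.sin(q2),np.sin(q2+q4),o,O],np.c_[np.cos(q2),np.cos(q2+q4),O,o]])
x,*_=np.linalg.lstsq(A,np.r_[r,z],rcond=None); print("a,b,r0,h-c",x.round(1),"res",np.abs(A@x-np.r_[r,z]).max().round(2))
E=(x[0]*np.sin(q2[-1]),350+x[0]*np.cos(q2[-1])); print("elbow r,z",np.round(E),"az",np.degrees(np.arctan2(L[-1,8],L[-1,7])).round(1),"j1",np.degrees(L[-1,0]).round(1))
E
python3 fit.py
```

```text
2.15 q [1.113, 0.544, 0.047, 1.142, -0.026, 1.456, 0.053] p [256.2, -618.4, 432.5] rpy [3.141, -0.001, 0.469] F [0.8, -0.5, 0.5] 0.03544732437730744
a,b,r0,h-c [ 5.591e+02  3.828e+02 -2.000e-01 -1.900e+00] res 0.32
elbow r,z [289. 829.] az -67.5 j1 63.7
```

Request:
{"fn": "carry_out", "kwargs": {
  "moves": [
    {"tx":0.01,"ty":-0.04,"tz":-0.105,"twist":0,"fingers":0},
    {"tx":0.01,"ty":-0.04,"tz":-0.105,"twist":0,"fingers":0},
    {"tx":0.01,"ty":-0.04,"tz":-0.105,"twist":0,"fingers":0},
    {"tx":0.01,"ty":-0.04,"tz":-0.105,"twist":0,"fingers":0},
    {"tx":0.01,"ty":-0.04,"tz":-0.105,"twist":0,"fingers":0},
    {"tx":0,"ty":0,"tz":0,"twist":0,"fingers":0}
  ]
}}

```text
clock: 2.9
eef_pos: [242.5, -558.6, 592.1]
tool_rot: [3.135, -0.001, 0.469]
force: [0.9, -0.5, -0.4]
width: -0.2
gripper_force: 0.0
```

```bash
python3 fit.py
```

```text
2.9 q [1.089, 0.432, 0.054, 0.91, -0.024, 1.793, 0.03] p [242.5, -558.6, 592.1] rpy [3.135, -0.001, 0.469] F [0.9, -0.5, -0.4] -0.2372430800848047
a,b,r0,h-c [554.4 383.3   2.5   1.9] res 0.91
elbow r,z [232. 853.] az -66.5 j1 62.4
```

Request:
{"fn": "carry_out", "kwargs": {
  "moves": [
    {"tx":0.106,"ty":-0.0525,"tz":0,"twist":0,"fingers":0},
    {"tx":0.106,"ty":-0.0525,"tz":0,"twist":0,"fingers":0},
    {"tx":0.106,"ty":-0.0525,"tz":0,"twist":0,"fingers":0},
    {"tx":0.106,"ty":-0.0525,"tz":0,"twist":0,"fingers":0},
    {"tx":0.106,"ty":-0.0525,"tz":0,"twist":0,"fingers":0},
    {"tx":0.106,"ty":-0.0525,"tz":0,"twist":0,"fingers":0},
    {"tx":0.106,"ty":-0.0525,"tz":0,"twist":0,"fingers":0},
    {"tx":0.106,"ty":-0.0525,"tz":0,"twist":0,"fingers":0},
    {"tx":0.106,"ty":-0.0525,"tz":0,"twist":0,"fingers":0},
    {"tx":0.106,"ty":-0.0525,"tz":0,"twist":0,"fingers":0},
    {"tx":0,"ty":0,"tz":0,"twist":0.058,"fingers":0},
    {"tx":0,"ty":0,"tz":0,"twist":0,"fingers":0}
  ]
}}

```text
clock: 4.4
eef_pos: [454.8, -274.9, 587.7]
tool_rot: [-3.14, 0.001, 0.287]
force: [-0.1, -0.3, 0.0]
width: -0.1
gripper_force: 0.0
```

```bash
python3 fit.py
```

```text
4.4 q [0.523, 0.277, -0.049, 1.155, 0.014, 1.711, -0.806] p [454.8, -274.9, 587.7] rpy [-3.14, 0.001, 0.287] F [-0.1, -0.3, 0.0] -0.07774004600560636
a,b,r0,h-c [558.1 382.2   1.2  -1.4] res 1.77
elbow r,z [153. 887.] az -31.2 j1 30.0
```

Request:
{"fn": "carry_out", "kwargs": {
  "moves": [
    {"tx":0,"ty":0,"tz":0.13,"twist":0,"fingers":0},
    {"tx":0,"ty":0,"tz":0.13,"twist":0,"fingers":0},
    {"tx":0,"ty":0,"tz":0.13,"twist":0,"fingers":0},
    {"tx":0,"ty":0,"tz":0.13,"twist":0,"fingers":0},
    {"tx":0,"ty":0,"tz":0.13,"twist":0,"fingers":0},
    {"tx":0,"ty":0,"tz":0.13,"twist":0,"fingers":0},
    {"tx":0,"ty":0,"tz":0.13,"twist":0,"fingers":0},
    {"tx":0,"ty":0,"tz":0.13,"twist":0,"fingers":0},
    {"tx":0,"ty":0,"tz":0,"twist":0,"fingers":0}
  ]
}}

```text
clock: 5.52
eef_pos: [452.1, -274.9, 274.1]
tool_rot: [-3.136, 0.005, 0.286]
force: [0.0, -0.2, -0.2]
width: 0.1
gripper_force: 0.0
```

```bash
cat > knob.py <<'E'
from h import *
G=np.array([539.5,-294.5]);Y=.285
R=np.array([[np.cos(Y),-np.sin(Y)],[np.sin(Y),np.cos(Y)]])
s=st(False); print("tcp gearbox xy",(R.T@(np.array(s["eef_pos"])[:2]-G)).round(1))
def red(im):
    h=cv2.cvtColor(im["color"],cv2.COLOR_BGR2HSV); r=(((h[...,0]<8)|(h[...,0]>172))&(h[...,1]>140)&(h[...,2]>80)).astype(np.uint8)
    n,l,stt,c=cv2.connectedComponentsWithStats(r); return [(c[i],stt[i,4]) for i in range(1,n) if stt[i,4]>10]
t=eyes.get_image("top"); sc=eyes.get_image("scene"); best=[]
for a,na in red(t):
    for b,nb in red(sc):
        p,e=cross(ray(t,*a),ray(sc,*b)); g=R.T@(p[:2]-G)
        if e<6 and abs(g).max()<75 and 165<p[2]<210: best.append((e,p,g,a,b,na,nb))
for e,p,g,a,b,na,nb in best:
    v=np.r_[g,p[2]-35]; n=np.linalg.norm(v)
    print("knobtop",p.round(1),"gb",g.round(1),"len",n.round(1),"f",np.arcsin(v[0]/n).round(3),"a",np.arctan2(-v[1],v[2]).round(3),"knob gb",(v[:2]*145/n).round(1),a.round(),b.round(),na,nb)
cv2.imwrite("pics/t.png",t["color"]);cv2.imwrite("pics/s.png",sc["color"])
E
python3 knob.py
```

```text
5.53 q [0.534, 0.421, -0.059, 1.806, 0.03, 0.922, -0.822] p [452.1, -274.9, 274.1] rpy [-3.136, 0.005, 0.286] F [0.0, -0.2, -0.2] 0.14090176161119933
tcp gearbox xy [-78.3  43.4]
```

Request:
{"fn": "carry_out", "kwargs": {
  "moves": [
    {"tx":0,"ty":0,"tz":0.088,"twist":0,"fingers":0},
    {"tx":0,"ty":0,"tz":0.088,"twist":0,"fingers":0},
    {"tx":0,"ty":0,"tz":0.088,"twist":0,"fingers":0},
    {"tx":0,"ty":0,"tz":0.088,"twist":0,"fingers":0},
    {"tx":0,"ty":0,"tz":0,"twist":0,"fingers":0},
    {"tx":0.03,"ty":0,"tz":0,"twist":0,"fingers":0},
    {"tx":0.03,"ty":0,"tz":0,"twist":0,"fingers":0},
    {"tx":0,"ty":0,"tz":0,"twist":0,"fingers":0}
  ]
}}

```text
clock: 6.62
eef_pos: [472.6, -270.9, 172.2]
tool_rot: [3.14, -0.001, 0.285]
force: [-1.3, -0.4, -0.0]
width: -0.0
gripper_force: 0.3
```

Request:
{"fn": "carry_out", "kwargs": {
  "moves": [
    {"tx":0.02,"ty":0,"tz":0,"twist":0,"fingers":0},
    {"tx":0.02,"ty":0,"tz":0,"twist":0,"fingers":0},
    {"tx":0.02,"ty":0,"tz":0,"twist":0,"fingers":0}
  ]
}}

```text
clock: 7.0
eef_pos: [488.9, -265.6, 171.2]
tool_rot: [-3.141, 0.001, 0.283]
force: [-3.1, 0.7, 2.6]
width: -0.1
gripper_force: 1.7
```

```bash
python3 knob.py; python3 -c "
import cv2;from h import *
w=eyes.get_image('wrist')['color'];s=cv2.imread('pics/s.png')
cv2.imwrite('pics/c1.png',np.hstack([cv2.resize(s[150:270,180:280],(400,480)),cv2.resize(w[150:384,130:380],(400,480))]))"
```

```text
7.0 q [0.48, 0.586, -0.05, 1.853, 0.042, 0.704, -0.881] p [488.9, -265.6, 171.2] rpy [-3.141, 0.001, 0.283] F [-3.1, 0.7, 2.6] -0.14287114024833705
tcp gearbox xy [-40.4  42. ]
```

View pics/c1.png

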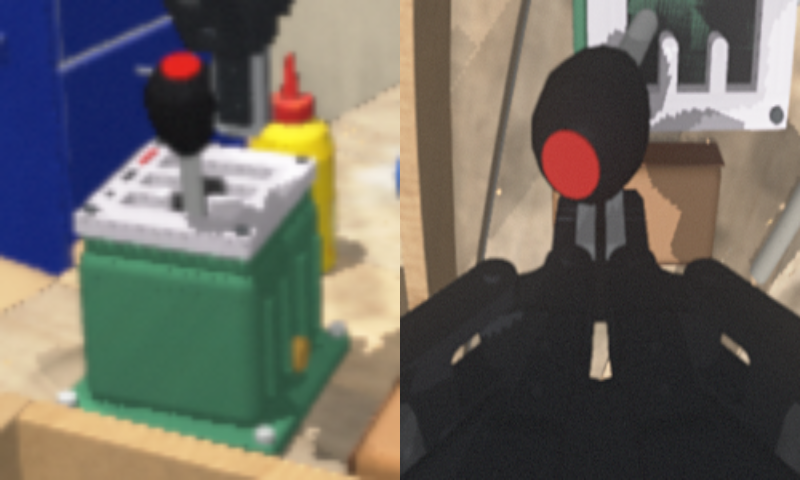

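Scene crop: the fingertips are behind the knob and the stem is in the left lane. Wrist crop: the red cap is at (570,165) in the crop and clearly visible, so I can track the knob by crossing the wrist and scene views.

```bash
cat > kw.py <<'E'
from h import *
G=np.array([539.5,-294.5]);Y=.285
R=np.array([[np.cos(Y),-np.sin(Y)],[np.sin(Y),np.cos(Y)]])
s=st(False); print("tcp gearbox xy",(R.T@(np.array(s["eef_pos"])[:2]-G)).round(1))
def red(im):
    h=cv2.cvtColor(im["color"],cv2.COLOR_BGR2HSV); r=(((h[...,0]<8)|(h[...,0]>172))&(h[...,1]>140)&(h[...,2]>80)).astype(np.uint8)
    n,l,stt,c=cv2.connectedComponentsWithStats(r); return [(c[i],stt[i,4]) for i in range(1,n) if stt[i,4]>10]
def fray(im,u,v):
    f=192/np.tan(np.radians(im["fovy"])/2); x,y=u-im["cx"],v-im["cy"]; r=np.hypot(x,y); th=r/f
    d=np.array([x/r*np.sin(th),-y/r*np.sin(th),-np.cos(th)]); T=np.array(im["world_from_camera"]); return T[:3,3],T[:3,:3]@d
V={"w":eyes.get_image("wrist"),"s":eyes.get_image("scene"),"t":eyes.get_image("top")}
rr={k:[(fray if k=="w" else ray)(V[k],*c)+(c,n) for c,n in red(V[k])] for k in V}
for i,j in(("w","s"),("t","s"),("w","t")):
    for a in rr[i]:
        for b in rr[j]:
            p,e=cross(a[:2],b[:2]); g=R.T@(p[:2]-G)
            if e<8 and abs(g).max()<75 and 165<p[2]<210:
                v=np.r_[g,p[2]-35]; n=np.linalg.norm(v)
                print(i,j,"e",e.round(1),"len",n.round(1),"f",np.arcsin(v[0]/n).round(3),"a",np.arctan2(-v[1],v[2]).round(3),"knob gb",(v[:2]*145/n).round(1),a[3],b[3])
for k in V: cv2.imwrite(f"pics/l{k}.png",V[k]["color"])
E
python3 kw.py
```

```text
7.15 q [0.48, 0.586, -0.05, 1.853, 0.042, 0.703, -0.881] p [489.5, -265.4, 171.1] rpy [-3.142, -0.001, 0.284] F [-1.9, -0.1, 0.7] -0.12065760009728715
tcp gearbox xy [-39.8  42. ]
w s e 0.2 len 162.3 f -0.092 a -0.313 knob gb [-13.3  44.5] 970 56
```

Request:
{"fn": "carry_out", "kwargs": {
  "moves": [
    {"tx":0.015,"ty":0,"tz":0,"twist":0,"fingers":0},
    {"tx":0.015,"ty":0,"tz":0,"twist":0,"fingers":0},
    {"tx":0.012,"ty":0,"tz":0,"twist":0,"fingers":0},
    {"tx":0,"ty":0,"tz":0,"twist":0,"fingers":0}
  ]
}}

```text
clock: 7.8
eef_pos: [501.5, -262.0, 171.2]
tool_rot: [3.141, -0.001, 0.284]
force: [-3.5, -0.3, 1.1]
width: -0.1
gripper_force: 1.1
```

```bash
python3 kw.py
```

```text
7.8 q [0.464, 0.597, -0.049, 1.828, 0.041, 0.717, -0.894] p [501.5, -262.0, 171.2] rpy [3.141, -0.001, 0.284] F [-3.5, -0.3, 1.1] -0.07391945727444592
tcp gearbox xy [-27.3  41.8]
w s e 0.4 len 162.2 f -0.008 a -0.314 knob gb [-1.1 44.8] 1032 55
```

Request:
{"fn": "carry_out", "kwargs": {
  "moves": [
    {"tx":-0.06,"ty":0,"tz":0,"twist":0,"fingers":0},
    {"tx":0,"ty":-0.085,"tz":0,"twist":0,"fingers":0},
    {"tx":0,"ty":-0.085,"tz":0,"twist":0,"fingers":0},
    {"tx":0,"ty":0,"tz":0,"twist":0,"fingers":0},
    {"tx":0.075,"ty":0,"tz":0,"twist":0,"fingers":0},
    {"tx":0.075,"ty":0,"tz":0,"twist":0,"fingers":0},
    {"tx":0,"ty":0,"tz":0,"twist":0,"fingers":0}
  ]
}}

```text
clock: 8.82
eef_pos: [514.1, -206.3, 171.3]
tool_rot: [3.14, -0.002, 0.284]
force: [0.4, -1.1, 0.6]
width: -0.1
gripper_force: 0.0
```

```bash
python3 kw.py
```

```text
8.82 q [0.36, 0.582, -0.043, 1.862, 0.037, 0.696, -0.991] p [514.1, -206.3, 171.3] rpy [3.14, -0.002, 0.284] F [0.4, -1.1, 0.6] -0.08501333123038449
tcp gearbox xy [ 0.4 91.8]
w s e 2.9 len 160.1 f -0.014 a -0.303 knob gb [-2.1 43.3] 509 23
```

Request:
{"fn": "carry_out", "kwargs": {
  "moves": [
    {"tx":0,"ty":0.03,"tz":0,"twist":0,"fingers":0},
    {"tx":0,"ty":0.02,"tz":0,"twist":0,"fingers":0},
    {"tx":0,"ty":0.02,"tz":0,"twist":0,"fingers":0},
    {"tx":0,"ty":0.02,"tz":0,"twist":0,"fingers":0},
    {"tx":0,"ty":0.02,"tz":0,"twist":0,"fingers":0},
    {"tx":0,"ty":0.02,"tz":0,"twist":0,"fingers":0}
  ]
}}

```text
clock: 9.72
eef_pos: [523.8, -243.3, 171.3]
tool_rot: [-3.141, -0.0, 0.284]
force: [-0.7, 3.7, 2.4]
width: -0.1
gripper_force: 1.9
```

```bash
python3 kw.py
```

```text
9.72 q [0.416, 0.612, -0.046, 1.796, 0.039, 0.735, -0.937] p [523.8, -243.3, 171.3] rpy [-3.141, -0.0, 0.284] F [-0.7, 3.7, 2.4] -0.092142126256126
tcp gearbox xy [-0.7 53.6]
```

```bash
cat >> kw.py <<'E'
P=np.r_[G,35.]
for k in V:
    for o,d,c,n in rr[k]:
        d=d/np.linalg.norm(d); b=d@(o-P); D=b*b-((o-P)@(o-P)-162.3**2)
        if D>0:
            p=o+d*(-b-D**.5); g=R.T@(p[:2]-G)
            if abs(g).max()<75 and p[2]>165: print("sphere",k,c.round(),n,"f",np.arcsin(g[0]/162.3).round(3),"a",np.arctan2(-g[1],p[2]-35).round(3),"knob",(g*145/162.3).round(1))
E
python3 kw.py
```

```text
9.88 q [0.416, 0.612, -0.045, 1.796, 0.039, 0.734, -0.938] p [523.8, -243.8, 171.2] rpy [3.141, -0.0, 0.283] F [-0.9, 1.2, 2.3] -0.05397779349217954
tcp gearbox xy [-0.8 53. ]
sphere w [418. 158.] 73 f 0.349 a 0.124 knob [ 49.5 -16.9]
sphere w [352. 160.] 21 f 0.339 a -0.087 knob [48.3 11.9]
sphere w [360. 160.] 18 f 0.34 a -0.064 knob [48.3  8.7]
sphere w [368. 160.] 16 f 0.339 a -0.04 knob [48.3  5.5]
sphere w [467. 194.] 501 f 0.229 a 0.369 knob [ 32.9 -50.9]
sphere w [313. 275.] 196 f 0.025 a -0.17 knob [ 3.7 24.5]
sphere s [252. 175.] 97 f -0.398 a -0.309 knob [-56.2  40.6]
```

Request:
{"fn": "carry_out", "kwargs": {
  "moves": [
    {"tx":0,"ty":0.02,"tz":0,"twist":0,"fingers":0},
    {"tx":0,"ty":0.02,"tz":0,"twist":0,"fingers":0},
    {"tx":0,"ty":0.015,"tz":0,"twist":0,"fingers":0}
  ]
}}

```text
clock: 10.4
eef_pos: [528.3, -259.6, 171.2]
tool_rot: [3.141, -0.0, 0.283]
force: [-0.1, 3.1, 1.9]
width: 0.1
gripper_force: 1.6
```

```bash
python3 kw.py; python3 -c "
import cv2;import numpy as np
s=cv2.imread('pics/ls.png');w=cv2.imread('pics/lw.png')
cv2.imwrite('pics/c2.png',np.hstack([cv2.resize(s[150:270,180:280],(300,360)),cv2.resize(w[130:384,130:482],(500,360))]))"
```

```text
10.4 q [0.439, 0.625, -0.046, 1.765, 0.04, 0.752, -0.916] p [528.3, -259.6, 171.2] rpy [3.141, -0.0, 0.283] F [-0.1, 3.1, 1.9] 0.08918458929587003
tcp gearbox xy [-0.9 36.7]
sphere w [403. 161.] 102 f 0.336 a 0.184 knob [ 47.8 -25.1]
sphere w [330. 160.] 18 f 0.339 a -0.043 knob [48.2  5.9]
sphere w [338. 160.] 18 f 0.339 a -0.019 knob [48.3  2.7]
sphere w [347. 160.] 18 f 0.34 a 0.005 knob [48.3 -0.7]
sphere w [454. 194.] 537 f 0.219 a 0.439 knob [ 31.5 -60.1]
sphere w [320. 275.] 126 f 0.031 a -0.052 knob [4.5 7.5]
sphere s [252. 175.] 96 f -0.398 a -0.308 knob [-56.2  40.5]
```

View pics/c2.png

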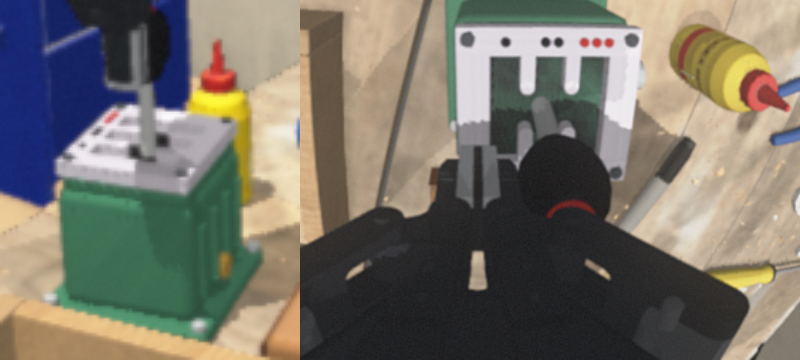

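Wrist crop: the lever is midway in the cross channel and the knob is at (565,180), close to the middle lane with f about 0. The gripper partly hides its cap. I'll keep pushing straight across.

Request:
{"fn": "carry_out", "kwargs": {
  "moves": [
    {"tx":0,"ty":0.02,"tz":0,"twist":0,"fingers":0},
    {"tx":0,"ty":0.02,"tz":0,"twist":0,"fingers":0},
    {"tx":0,"ty":0.02,"tz":0,"twist":0,"fingers":0},
    {"tx":0,"ty":0.02,"tz":0,"twist":0,"fingers":0}
  ]
}}

```text
clock: 11.05
eef_pos: [535.0, -282.7, 171.2]
tool_rot: [3.141, -0.0, 0.283]
force: [-0.7, 2.1, 2.7]
width: 0.2
gripper_force: 1.4
```

```bash
python3 kw.py
```

```text
11.05 q [0.469, 0.646, -0.048, 1.718, 0.041, 0.778, -0.885] p [535.0, -282.7, 171.2] rpy [3.141, -0.0, 0.283] F [-0.7, 2.1, 2.7] 0.24699060252561442
tcp gearbox xy [-1.  12.6]
sphere w [383. 161.] 101 f 0.331 a 0.29 knob [ 47.1 -39.2]
sphere w [295. 159.] 21 f 0.34 a 0.021 knob [48.3 -2.9]
sphere w [304. 159.] 19 f 0.34 a 0.046 knob [48.3 -6.2]
sphere w [313. 159.] 19 f 0.339 a 0.07 knob [48.3 -9.6]
sphere w [331. 274.] 197 f 0.028 a 0.13 knob [  4.  -18.8]
sphere s [252. 175.] 96 f -0.398 a -0.308 knob [-56.2  40.5]
```

Request:
{"fn": "carry_out", "kwargs": {
  "moves": [
    {"tx":0,"ty":0.02,"tz":0,"twist":0,"fingers":0},
    {"tx":0,"ty":0.02,"tz":0,"twist":0,"fingers":0},
    {"tx":0,"ty":0.02,"tz":0,"twist":0,"fingers":0},
    {"tx":0,"ty":0.015,"tz":0,"twist":0,"fingers":0},
    {"tx":0,"ty":0,"tz":0,"twist":0,"fingers":0}
  ]
}}

```text
clock: 11.82
eef_pos: [541.1, -304.3, 171.1]
tool_rot: [3.141, 0.0, 0.283]
force: [-0.5, 1.9, -1.7]
width: 0.2
gripper_force: 0.9
```

```bash
python3 kw.py
```

```text
11.82 q [0.497, 0.666, -0.048, 1.673, 0.042, 0.804, -0.858] p [541.1, -304.3, 171.1] rpy [3.141, 0.0, 0.283] F [-0.5, 1.9, -1.7] 0.20311705830154575
tcp gearbox xy [-1.2 -9.8]
sphere w [363. 160.] 94 f 0.322 a 0.387 knob [ 45.8 -51.9]
sphere w [261. 159.] 20 f 0.339 a 0.08 knob [ 48.2 -11. ]
sphere w [270. 158.] 18 f 0.338 a 0.104 knob [ 48.1 -14.3]
sphere w [280. 158.] 18 f 0.338 a 0.129 knob [ 48.  -17.7]
sphere w [333. 270.] 389 f 0.017 a 0.285 knob [  2.5 -40.8]
sphere s [252. 175.] 97 f -0.398 a -0.309 knob [-56.2  40.6]
```

Request:
{"fn": "carry_out", "kwargs": {
  "moves": [
    {"tx":0,"ty":-0.04,"tz":0,"twist":0,"fingers":0},
    {"tx":-0.09,"ty":0,"tz":0,"twist":0,"fingers":0},
    {"tx":-0.08,"ty":0,"tz":0,"twist":0,"fingers":0},
    {"tx":0,"ty":0,"tz":0,"twist":0,"fingers":0},
    {"tx":0,"ty":0.075,"tz":0,"twist":0,"fingers":0},
    {"tx":0,"ty":0.075,"tz":0,"twist":0,"fingers":0},
    {"tx":0,"ty":0,"tz":0,"twist":0,"fingers":0}
  ]
}}

```text
clock: 12.85
eef_pos: [502.8, -350.9, 171.4]
tool_rot: [3.139, -0.002, 0.282]
force: [-0.3, -0.1, -0.8]
width: 0.1
gripper_force: 0.0
```

```bash
python3 kw.py; python3 fit.py
```

```text
12.85 q [0.597, 0.655, -0.054, 1.697, 0.047, 0.788, -0.767] p [502.8, -350.9, 171.4] rpy [3.139, -0.002, 0.282] F [-0.3, -0.1, -0.8] 0.05333808120191215
tcp gearbox xy [-51.1 -43.8]
sphere w [217.  83.] 20 f 0.208 a 0.189 knob [ 29.9 -26.7]
sphere w [226.  83.] 22 f 0.208 a 0.212 knob [ 30.  -29.8]
sphere w [207.  84.] 20 f 0.207 a 0.167 knob [ 29.8 -23.6]
sphere w [257. 171.] 1298 f -0.001 a 0.279 knob [ -0.2 -40. ]
sphere s [252. 175.] 96 f -0.398 a -0.308 knob [-56.2  40.5]
13.0 q [0.595, 0.654, -0.056, 1.701, 0.046, 0.789, -0.767] p [502.0, -348.0, 171.2] rpy [-3.141, -0.0, 0.285] F [-0.4, 0.4, 0.2] -0.037894656241828105
a,b,r0,h-c [557.9 382.6   0.9  -1.2] res 1.75
elbow r,z [339. 793.] az -34.7 j1 34.1
```

Request:
{"fn": "carry_out", "kwargs": {
  "moves": [
    {"tx":0.04,"ty":0,"tz":0,"twist":0,"fingers":0},
    {"tx":0.03,"ty":0,"tz":0,"twist":0,"fingers":0},
    {"tx":0.02,"ty":0,"tz":0,"twist":0,"fingers":0},
    {"tx":0.02,"ty":0,"tz":0,"twist":0,"fingers":0},
    {"tx":0.02,"ty":0,"tz":0,"twist":0,"fingers":0},
    {"tx":0.02,"ty":0,"tz":0,"twist":0,"fingers":0}
  ]
}}

```text
clock: 13.75
eef_pos: [544.7, -337.0, 171.2]
tool_rot: [-3.141, 0.0, 0.283]
force: [-2.1, -0.0, 1.7]
width: -0.2
gripper_force: 1.4
```

```bash
python3 kw.py
```

```text
13.75 q [0.54, 0.692, -0.05, 1.614, 0.043, 0.837, -0.815] p [544.7, -337.0, 171.2] rpy [-3.141, 0.0, 0.283] F [-2.1, -0.0, 1.7] -0.22267950128620073
tcp gearbox xy [ -7.  -42.2]
sphere w [212. 150.] 20 f 0.324 a 0.166 knob [ 46.2 -22.7]
sphere w [221. 150.] 20 f 0.323 a 0.189 knob [ 46.1 -25.9]
sphere w [231. 149.] 17 f 0.323 a 0.214 knob [ 46.  -29.2]
sphere w [261. 222.] 1109 f 0.135 a 0.281 knob [ 19.5 -39.9]
sphere s [252. 175.] 97 f -0.398 a -0.309 knob [-56.2  40.6]
```

Request:
{"fn": "carry_out", "kwargs": {
  "moves": [
    {"tx":0.015,"ty":0,"tz":0,"twist":0,"fingers":0},
    {"tx":0.015,"ty":0,"tz":0,"twist":0,"fingers":0},
    {"tx":0.015,"ty":0,"tz":0,"twist":0,"fingers":0},
    {"tx":0.015,"ty":0,"tz":0,"twist":0,"fingers":0},
    {"tx":0,"ty":0,"tz":0,"twist":0,"fingers":0}
  ]
}}

```text
clock: 14.52
eef_pos: [562.4, -331.6, 170.9]
tool_rot: [-3.141, -0.0, 0.284]
force: [-2.1, 0.4, -1.7]
width: 0.2
gripper_force: 1.0
```

Request:
{"fn": "carry_out", "kwargs": {
  "moves": [
    {"tx":0.007,"ty":0,"tz":0,"twist":0,"fingers":0},
    {"tx":0,"ty":0,"tz":0,"twist":0,"fingers":0}
  ]
}}

```text
clock: 14.78
eef_pos: [564.0, -331.4, 171.2]
tool_rot: [-3.142, 0.0, 0.284]
force: [-2.5, -0.9, -2.1]
width: 0.2
gripper_force: 1.2
```

```bash
python3 kw.py
```

```text
14.78 q [0.517, 0.71, -0.049, 1.573, 0.042, 0.859, -0.835] p [564.0, -331.4, 171.2] rpy [-3.142, 0.0, 0.284] F [-2.5, -0.9, -2.1] 0.2044801637350986
tcp gearbox xy [ 13.1 -42.3]
sphere w [222. 179.] 19 f 0.369 a 0.191 knob [ 52.3 -25.7]
sphere w [213. 179.] 17 f 0.37 a 0.166 knob [ 52.5 -22.3]
sphere w [257. 210.] 1109 f 0.282 a 0.281 knob [ 40.3 -38.6]
sphere s [252. 175.] 96 f -0.398 a -0.308 knob [-56.2  40.5]
```

Almost home (f 0.28). I'll take small steps until the stop is felt.

Request:
{"fn": "carry_out", "kwargs": {
  "moves": [
    {"tx":0.005,"ty":0,"tz":0,"twist":0,"fingers":0},
    {"tx":0,"ty":0,"tz":0,"twist":0,"fingers":0}
  ]
}}

```text
clock: 15.18
eef_pos: [565.3, -331.0, 171.2]
tool_rot: [3.142, 0.0, 0.284]
force: [-3.2, -0.2, -1.5]
width: -0.2
gripper_force: 1.4
```

Request:
{"fn": "carry_out", "kwargs": {
  "moves": [
    {"tx":0.005,"ty":0,"tz":0,"twist":0,"fingers":0},
    {"tx":0,"ty":0,"tz":0,"twist":0,"fingers":0}
  ]
}}

```text
clock: 15.42
eef_pos: [566.1, -330.8, 171.0]
tool_rot: [-3.141, 0.001, 0.283]
force: [-5.6, -0.2, -0.9]
width: 0.3
gripper_force: 2.4
```

Request:
{"fn": "carry_out", "kwargs": {
  "moves": [
    {"tx":0.005,"ty":0,"tz":0,"twist":0,"fingers":0},
    {"tx":0,"ty":0,"tz":0,"twist":0,"fingers":0}
  ]
}}

```text
clock: 15.68
eef_pos: [566.6, -330.7, 170.9]
tool_rot: [-3.141, 0.003, 0.283]
force: [-6.1, -1.8, -1.3]
width: 0.2
gripper_force: 3.3
```

```bash
python3 kw.py
```

```text
15.68 q [0.512, 0.714, -0.047, 1.564, 0.043, 0.866, -0.839] p [566.6, -330.7, 170.9] rpy [-3.141, 0.003, 0.283] F [-6.1, -1.8, -1.3] 0.23437170725045084
tcp gearbox xy [ 15.8 -42.4]
sphere w [213. 183.] 21 f 0.378 a 0.167 knob [ 53.5 -22.3]
sphere w [256. 210.] 1105 f 0.299 a 0.281 knob [ 42.7 -38.4]
sphere s [252. 175.] 96 f -0.398 a -0.308 knob [-56.2  40.5]
```

Request:
{"fn": "carry_out", "kwargs": {
  "moves": [
    {"tx":0.006,"ty":0,"tz":0,"twist":0,"fingers":0},
    {"tx":0,"ty":0,"tz":0,"twist":0,"fingers":0}
  ]
}}

```text
clock: 16.08
eef_pos: [567.0, -330.6, 170.8]
tool_rot: [-3.14, 0.005, 0.282]
force: [-9.4, -1.3, 0.8]
width: 0.0
gripper_force: 4.5
```

Request:
{"fn": "carry_out", "kwargs": {
  "moves": [
    {"tx":-0.03,"ty":0,"tz":0,"twist":0,"fingers":0},
    {"tx":-0.08,"ty":0,"tz":0,"twist":0,"fingers":0},
    {"tx":-0.08,"ty":0,"tz":0,"twist":0,"fingers":0},
    {"tx":0,"ty":0,"tz":-0.1,"twist":0,"fingers":0},
    {"tx":0,"ty":0,"tz":-0.1,"twist":0,"fingers":0},
    {"tx":0,"ty":0,"tz":0,"twist":0,"fingers":0},
    {"tx":0,"ty":0,"tz":0,"twist":0,"fingers":0}
  ]
}}

```text
clock: 16.95
eef_pos: [516.1, -345.3, 231.4]
tool_rot: [3.141, -0.002, 0.284]
force: [-0.4, 0.2, -0.9]
width: 0.0
gripper_force: 0.0
```

```bash
python3 kw.py; python3 -c "
import cv2;import numpy as np
s=cv2.imread('pics/ls.png');w=cv2.imread('pics/lw.png')
cv2.imwrite('pics/c3.png',np.hstack([cv2.resize(s[150:270,180:340],(400,300)),cv2.resize(w,(400,300))]))"
```

```text
16.95 q [0.58, 0.596, -0.056, 1.616, 0.038, 0.929, -0.777] p [516.1, -345.3, 231.4] rpy [3.141, -0.002, 0.284] F [-0.4, 0.2, -0.9] 0.0028286038264051117
tcp gearbox xy [-36.7 -42.2]
sphere w [256.  86.] 554 f 0.299 a 0.28 knob [ 42.7 -38.3]
sphere s [252. 174.] 95 f -0.398 a -0.308 knob [-56.2  40.5]
```

View pics/c3.png

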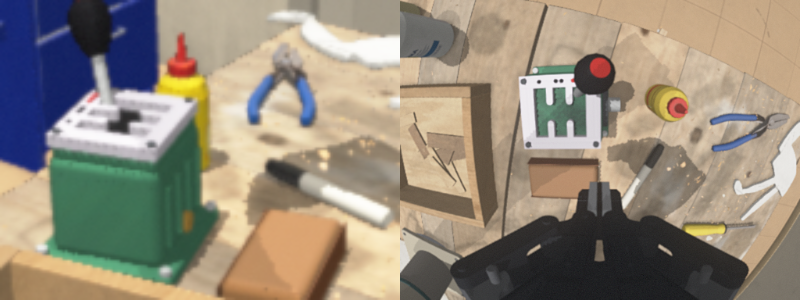

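The lever is home in the third (right forward) slot: f is about 0.30, the knob is at (597,72) in the wrist crop, and the loose items are where they were. The tool is clear, so I'm handing in.

```bash
python3 -c "
from cell import job
print(job.finish_job())"
```

```text
the job is handed in; nothing more can be done
None
```

The lever was pushed straight across the channel, fully home into the third (three-red-dot) slot, and released, and the job is handed in; the highest wrist force I read was about 10 N, and the glue bottle, sanding block and marker were never touched.

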